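Steady the rocking drawer cabinet with a wedge

TASK

The small steel drawer cabinet on the hallway shelf rocks because one foot, at the front corner beside the orange wedge, is worn short. With the fingertips, push the wedge along the shelf under that foot until the cabinet is snugly supported, stands level and no longer rocks; then, with the wedge in place, press down firmly on top of the cabinet at the corner above that foot to make sure it stays put (if it still gives, push the wedge a little farther and press again). Do not grip or lift anything, do not shove the cabinet out of its place, and leave the other things where they are.

Things in the scene. Friction and masses are not known exactly. Their poses are not given: they have to be found in the camera images.
- cabinet: Low blue-grey painted steel drawer cabinet, 200 (x) x 260 (y) mm, two drawers on its +x face, loose on four square black rubber feet (12 x 12 mm, centred at x +-80, y +-110 mm; sound ones 14 mm high). Flat top 75 mm above the shelf. 1.3 to 1.9 kg; unwedged and untouched it rests level on its sound feet. Origin: centre of its underside at shelf level, z up. Friction on the shelf about 0.6
- cabinet_corner (a point): Point on the cabinet's flat top, 75 mm up, straight above the middle of the worn foot, 20 mm from the +x face and 20 mm from the +y face. Unwedged, a press of about 2 N here tips this corner down until the foot meets the shelf; wedged, it gives less than 1 mm under 10 N
- short_foot: The cabinet's worn foot, at x +80, y +110 mm in the cabinet's frame and facing as it does; black rubber, 12 x 12 mm. Its outer (+y) edge is 14 mm inside the cabinet's +y side wall. Its sole hangs 3.5 to 6.5 mm above the shelf (different each time) while the cabinet rests level. Origin: centre of its sole
- wedge: Orange hard plastic wedge, 100 mm long (x), 38 mm wide (y), flat below, its top rising evenly from 2 mm at the thin tip (+x end) to 17 mm at the thick end (-x end, a flat upright face); 36 g. Lies loose on the shelf at the cabinet's +y side, about square to it (within 0.12 rad), the tip 20 to 65 mm from the worn foot and aimed roughly at it. Origin: centre of its underside, z up
- wedge_back (a point): Middle of the lower edge of the wedge's thick end face, at shelf level: where it is pushed. The push takes under 1 N until the wedge meets the foot's outer edge (its height there = the foot's gap), then climbs to 2 or 3 N as it jams under the load; from about 6 N the wedge drags the whole cabinet along. It stays where it is left
- tag_punch: Bystander: mustard plastic hand punch for tags, 175 x 34 x 60 mm, loose, lying in front (+x) of the cabinet. Origin: centre of its underside
- bike_bell: Bystander: red enamel bike bell, 58 mm across, 49 mm high, with a thumb lever on its +y side, loose. Stands on either side of the wedge, 100 mm or more from its middle. Origin: centre of its underside
- charging_puck: Bystander: stainless charging puck, 80 mm across, 12 mm high, loose. Stands on the other side of the wedge. Origin: centre of its underside
- key_cup: Bystander: chipped white porcelain cup with keys, 78 mm across and high, loose, at the -y side of the cabinet. Origin: centre of its underside
Not all that is in view belongs to the job. Of the things like the wedge, leave any that is green; of the rest the smaller one is meant.

How it is judged:
By the outcome, as a careful person would: the job done as asked, in the order asked, and still so for the second after the job is handed in, with the robot touching nothing.
It also fails if it takes over 48 s, if anything falls off the work surface, if the arm or the gripper's body presses on something with over 40 N, if the wrist force passes 120 N, or if a joint passes its speed limit or range.

ROBOT

A 6-joint arm with a two-finger parallel gripper is mounted at the origin on the work surface. World frame = base frame: x ahead of the robot, y to its left, z up, the work surface at z = 0. Lengths are in m, angles in rad, forces in N, time in s.
With the tool pointing down it reaches from about 0.3 to 0.875 m from the base axis. Payload 6.4 kg.
Tool frame: the origin (TCP) lies at the very end of the fingers, on their centre line; the grasp point (between the pads) lies 19 mm behind it (ctrl.tcp_to_grasp is the distance from the TCP to the grasp point, in m); z points along the fingers, y is the direction in which the jaws open and shut (so a half turn about z gives the same grasp; the last joint's range is limited). The gripper opens to 85 mm and grips with 20 to 120 N. Pads are 22 mm wide; open, the fingers measure 114 mm over their backs; the gripper's body (76 mm by 85 mm) begins 54 mm behind the grasp point. The pads swing forward as they close: fully open they stand 13 mm farther back than shut.
Start: joints at [-1.368, 0.181, 1.607, -0, 1.354, -0.206], TCP at [0.229, -0.528, 0.231] pointing down, gripper open.
Joint ranges: [-2.99, 2.99], [-0.89, 2.07], [0.3, 2.58], [-1.14, 4.28], [0, 2.63], [-3.12, 3.12]. Speed limits (rad/s): [2.57, 2.57, 3.01, 3.14, 3.14, 3.14].

INTERFACE

Orientations are given as a unit quaternion [w, x, y, z].
In Python, from bench import ctrl gives the robot as it stands. The module is installed in compiled form; this text tells all that it offers.
- The arm moves only by the tool drive_tool, never from a script. Its argument "deltas" is a list of rows, each an object with "slide": the shift along the tool's x, y, z as a fraction of full scale, a list of three; "delta_rot": the turn, a rotation vector about the tool's x, y, z as a fraction of full scale, a list of three; "hand": the opening, from 0 (shut) to 1 (fully open). In form: [{"slide": [tx, ty, tz], "delta_rot": [wx, wy, wz], "hand": hand}, ...]. A call has exactly 5 rows; each row shifts and turns the commanded pose from where the row before left it, along the tool's axes as they then stand; what a row does not reach is not made up. Full scale, the value 1, is 50 mm for a shift and 180 degrees for a turn. A row lasts 1/8 s, in which the tool goes at most 62.5 mm and 10.7 degrees, less where a joint would pass 70% of its speed; a pose out of reach is approached as far as the arm can. A call with a number of a shift or a turn outside -1 to 1 is refused whole. A call with a gripper value outside its range is refused whole. The fingers move at their own pace and stop on an object; the grip force is fixed at half the most. Time passes only in rows, so rows that do not move let the fingers close, or fill a call up. It gives the time, the measured TCP pose, the force and the opening at its end, in the units of the state.
- ctrl.get_obs(): the state, without advancing time (a new reading comes with each control period).
- ctrl.camera(name): name is "scene" or "top"; returns a dict with "frame" (400x640x3 uint8, red, green, blue), "mtx" (3x3 intrinsics, pixels), "R" (3x3) and "t" (3): a world point X has camera coordinates R X + t. Camera axes: x right, y down, z forward; pixel columns grow to the right and rows downward; lengths in m; the calibration is good to about 2 mm. A picture is of the moment at which its call begins. There is no depth.
- ctrl.hand_in(): hands the job in, once; it reports no verdict.
The state is a dict: "time_s": time; "q": joint angles; "dq": joint speeds; "joint_efforts": joint torques, N m; "eef_pos": TCP position; "eef_rot": TCP orientation; "wrist_force": force on the tool from outside, world axes, zero at the start; "torque": the same for the moment, N m; "opening": opening from 0.0 (shut) to 1.0 (fully open).
Only numpy, scipy, OpenCV 4.12 (cv2) and the standard library are available. Lean on these libraries where they do the work, as an engineer would, in place of code of your own. Each camera call takes 0.05 s, during which the arm holds its last target.

## Working session

There is one attempt and no reset: what is moved stays moved. The work goes in short steps, Python scripts to look and compute and a tool call to move; the robot and the scene stay as the last step left them, time stands still between calls to the robot, and variables do not carry over. Pictures are saved under pics/ and viewed, and the job is handed in when it is done.

Besides the shell and the picture viewer there is one more tool, called after "Call:" as a command line: name --argument value ..., lists and objects as JSON in quotes. drive_tool: Moves the arm, as the interface text tells. Its arguments: {"type":"object","properties":{"deltas":{"type":"array","items":{"type":"object","properties":{"slide":{"type":"array","items":{"type":"number"}},"delta_rot":{"type":"array","items":{"type":"number"}},"hand":{"type":"number"}}}}},"required":["deltas"]}

```bash
mkdir -p pics
cat > h.py <<'E'
import numpy as np,cv2
from bench import ctrl
def px2w(c,u,v,z):
    R=np.array(c['R']);t=np.array(c['t']);K=np.array(c['mtx'])
    d=R.T@np.linalg.inv(K)@np.array([u,v,1.]);o=-R.T@t
    return o+d*(z-o[2])/d[2]
def w2px(c,X):
    p=np.array(c['mtx'])@(np.array(c['R'])@np.array(X)+np.array(c['t']));return p[:2]/p[2]
def save(c,n,crop=None,s=1):
    f=c['frame'][...,::-1]
    if crop: f=f[crop[1]:crop[3],crop[0]:crop[2]]
    cv2.imwrite('pics/'+n,cv2.resize(f,None,fx=s,fy=s,interpolation=cv2.INTER_CUBIC))
E
python3 - <<'E'
from h import *
import pickle
o=ctrl.get_obs();print(o)
for n in('scene','top'):
    c=ctrl.camera(n);save(c,n+'0.png');pickle.dump(c,open(n+'0.pkl','wb'))
E
```

```text
{'time_s': 0.0, 'q': array([-1.36831205e+00,  1.81569795e-01,  1.60804883e+00, -1.87263804e-05,
        1.35379260e+00, -2.06312534e-01]), 'dq': array([-0.0005097 ,  0.00124878, -0.00137571,  0.00140584, -0.00052879,
        0.0008006 ]), 'joint_efforts': array([ 1.05118261e-04, -4.44867826e+01, -3.51339447e+01, -3.68480305e-04,
        8.89225543e-03,  2.61194906e-06]), 'eef_pos': array([ 0.22845168, -0.52704332,  0.23034826]), 'eef_rot': array([-9.09303378e-04,  9.79182456e-01,  2.02980024e-01, -7.40124962e-06]), 'wrist_force': array([ 0.1594497 , -0.92910577, -0.92412222]), 'torque': array([0.03641392, 0.007524  , 0.01357579]), 'opening': 0.9997571890870581}
```

View pics/scene0.png

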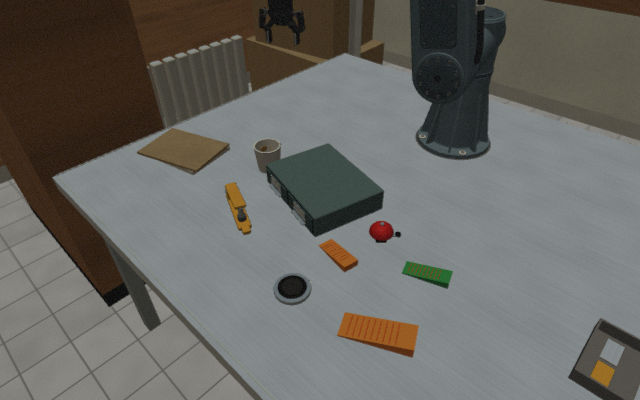

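View pics/top0.png

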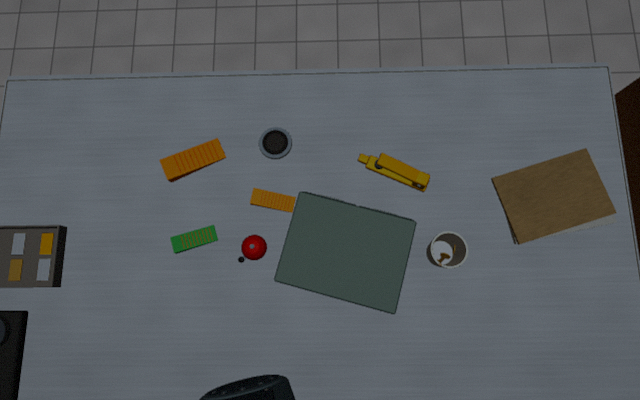

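The target is the smaller orange wedge: top view about (272,200), scene about (338,255). The bell and puck sit on either side of it. Next I'll enlarge both views.

Run:
```python
from h import *
import pickle
c=pickle.load(open('top0.pkl','rb'));save(c,'t1.png',(235,170,435,320),4)
c=pickle.load(open('scene0.pkl','rb'));save(c,'s1.png',(255,130,415,280),4)
```

```text
(no output)
```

View pics/t1.png

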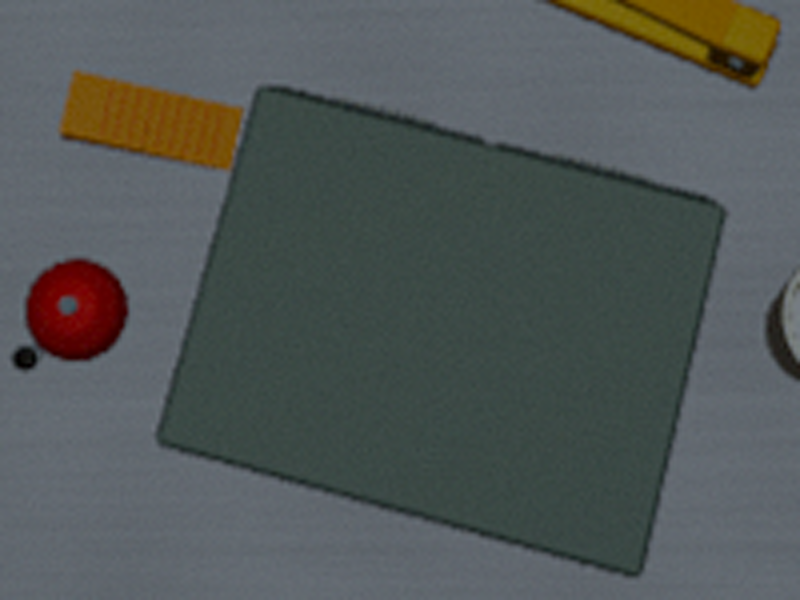

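View pics/s1.png

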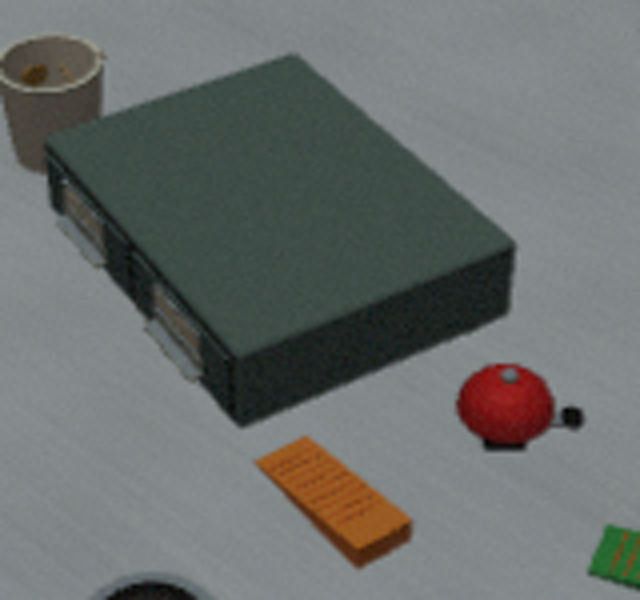

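```bash
cat > m.py <<'E'
from h import *
import pickle
def T(u,v,z):return px2w(ct,235+u/4,170+v/4,z)
def S(u,v,z):return px2w(cs,255+u/4,130+v/4,z)
ct=pickle.load(open('top0.pkl','rb'));cs=pickle.load(open('scene0.pkl','rb'))
E
python3 - <<'E'
from m import *
np.set_printoptions(precision=4,suppress=True)
A=np.array([T(*p,.075) for p in[(258,87),(724,208),(640,576),(159,441)]])
B=np.array([S(*p,.075) for p in[(237,358),(47,147),(293,54),(516,243)]])
for P in(A,B):
    print(P[:,:2].tolist(), 'sides',[np.linalg.norm(P[i]-P[(i+1)%4]).round(4) for i in range(4)],'c',P.mean(0),
     'yaw +y', np.arctan2(*(P[0]-P[1]+P[3]-P[2])[[1,0]])-np.pi/2,'+x',np.arctan2(*(P[0]-P[3]+P[1]-P[2])[[1,0]]))
print('wedge top thick',T(76,72,.017),T(62,136,.017),'tip',T(243,107,.002),T(232,169,.002))
print('scene thick',S(411,522,.017),S(361,553,.017),'low',S(411,537,0),S(361,567,0),'tip',S(255,462,.002),S(308,436,.002))
print('bell',px2w(ct,254,247,.03),'puck',px2w(ct,276,143,.012))
print('cams',[-np.array(c['R']).T@np.array(c['t']) for c in(ct,cs)])
E
```

```text
[[0.6271776963400475, -0.004233919362451238], [0.5582213036936103, -0.2513039134041685], [0.3694753506991348, -0.19957174644149525], [0.43853893102587305, 0.046653939936894956]] sides [np.float64(0.2565), np.float64(0.1957), np.float64(0.2557), np.float64(0.1954)] c [ 0.4984 -0.1021  0.075 ] yaw +y -0.27281541569123746 +x -0.26550439347632715
[[0.6348658531766409, 0.000601864015013609], [0.5708249180996499, -0.23521717363614691], [0.3765046579053273, -0.19238828383603945], [0.4443699935328109, 0.0534579874513163]] sides [np.float64(0.2444), np.float64(0.199), np.float64(0.255), np.float64(0.1977)] c [ 0.5066 -0.0934  0.075 ] yaw +y -0.2673010498023092 +x -0.24370885889982005
wedge top thick [0.6515 0.1062 0.017 ] [0.6137 0.1133 0.017 ] tip [0.6329 0.0103 0.002 ] [0.5961 0.0165 0.002 ]
scene thick [0.6213 0.1195 0.017 ] [0.6572 0.114  0.017 ] low [0.6175 0.1175 0.    ] [0.6533 0.1113 0.    ] tip [0.6361 0.0147 0.002 ] [0.599  0.0231 0.002 ]
bell [0.513  0.1003 0.03  ] puck [0.7623 0.0573 0.012 ]
cams [array([ 0.4143, -0.0744,  0.9568]), array([1.1327, 0.4945, 0.713 ])]
```

Call:
drive_tool --deltas '[{"slide": [0,0,0],"delta_rot": [0,0,-0.055],"hand": 0},{"slide": [0,0,0],"delta_rot": [0,0,-0.055],"hand": 0},{"slide": [0,0,0],"delta_rot": [0,0,-0.055],"hand": 0},{"slide": [0,0,0],"delta_rot": [0,0,-0.055],"hand": 0},{"slide": [0,0,0],"delta_rot": [0,0,-0.055],"hand": 0}]'

```text
time_s: 0.72
eef_pos: [0.2285, -0.5273, 0.2307]
eef_rot: [-0.001, 0.803, 0.597, 0.0]
wrist_force: [-0.8, -1.0, 0.2]
opening: -0.0
```

Call:
drive_tool --deltas '[{"slide": [0,0,0],"delta_rot": [0,0,-0.031],"hand": 0},{"slide": [0.95,0.34,0],"delta_rot": [0,0,0],"hand": 0},{"slide": [0.95,0.34,0],"delta_rot": [0,0,0],"hand": 0},{"slide": [0.95,0.34,0],"delta_rot": [0,0,0],"hand": 0},{"slide": [0.95,0.34,0],"delta_rot": [0,0,0],"hand": 0}]'

```text
time_s: 1.35
eef_pos: [0.3335, -0.3533, 0.2309]
eef_rot: [-0.0, 0.775, 0.633, 0.0]
wrist_force: [0.4, 0.0, -0.2]
opening: -0.0
```

Call:
drive_tool --deltas '[{"slide": [0.95,0.34,0],"delta_rot": [0,0,0],"hand": 0},{"slide": [0.95,0.34,0],"delta_rot": [0,0,0],"hand": 0},{"slide": [0.95,0.34,0],"delta_rot": [0,0,0],"hand": 0},{"slide": [0.95,0.34,0],"delta_rot": [0,0,0],"hand": 0},{"slide": [0.95,0.34,0],"delta_rot": [0,0,0],"hand": 0}]'

```text
time_s: 1.98
eef_pos: [0.4642, -0.1376, 0.2311]
eef_rot: [-0.0, 0.774, 0.633, -0.0]
wrist_force: [-0.1, -0.2, -0.6]
opening: -0.001
```

Call:
drive_tool --deltas '[{"slide": [0.9,0.34,0],"delta_rot": [0,0,0],"hand": 0},{"slide": [0.9,0.34,0],"delta_rot": [0,0,0],"hand": 0},{"slide": [0.9,0.34,0],"delta_rot": [0,0,0],"hand": 0},{"slide": [0.9,0.34,0],"delta_rot": [0,0,0],"hand": 0},{"slide": [0.9,0.34,0],"delta_rot": [0,0,0],"hand": 0}]'

```text
time_s: 2.6
eef_pos: [0.5923, 0.0658, 0.2308]
eef_rot: [-0.0, 0.774, 0.633, -0.0]
wrist_force: [0.5, -1.1, 0.9]
opening: -0.004
```

Call:
drive_tool --deltas '[{"slide": [0.9,0.32,0],"delta_rot": [0,0,0],"hand": 0},{"slide": [0.9,0.32,0],"delta_rot": [0,0,0],"hand": 0},{"slide": [0,0,0.8],"delta_rot": [0,0,0],"hand": 0},{"slide": [0,0,0.8],"delta_rot": [0,0,0],"hand": 0},{"slide": [0,0,0.8],"delta_rot": [0,0,0],"hand": 0}]'

```text
time_s: 3.22
eef_pos: [0.6407, 0.1464, 0.1095]
eef_rot: [-0.0, 0.774, 0.633, -0.0]
wrist_force: [-0.2, -0.7, -0.3]
opening: -0.001
```

Run:
```python
from h import *
o=ctrl.get_obs();print(o['eef_pos'],o['eef_rot'],o['wrist_force'])
c=ctrl.camera('top');save(c,'t2.png',(225,130,385,250),5)
d=ctrl.camera('scene');save(d,'s2.png',(275,130,435,250),5)
P=o['eef_pos'];print(w2px(c,P),w2px(d,P))
```

```text
[0.6407026  0.14641706 0.10948863] [-2.50945523e-04  7.74242011e-01  6.32889508e-01 -3.40530133e-04] [-0.18475625 -0.72141339 -0.29253603]
[226.70430509 182.56241693] [364.2517036  241.42224607]
```

View pics/t2.png

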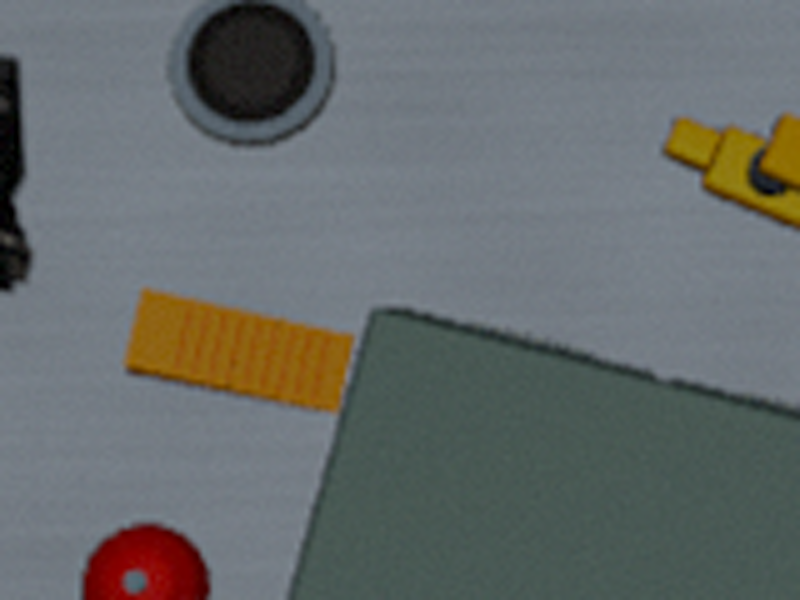

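View pics/s2.png

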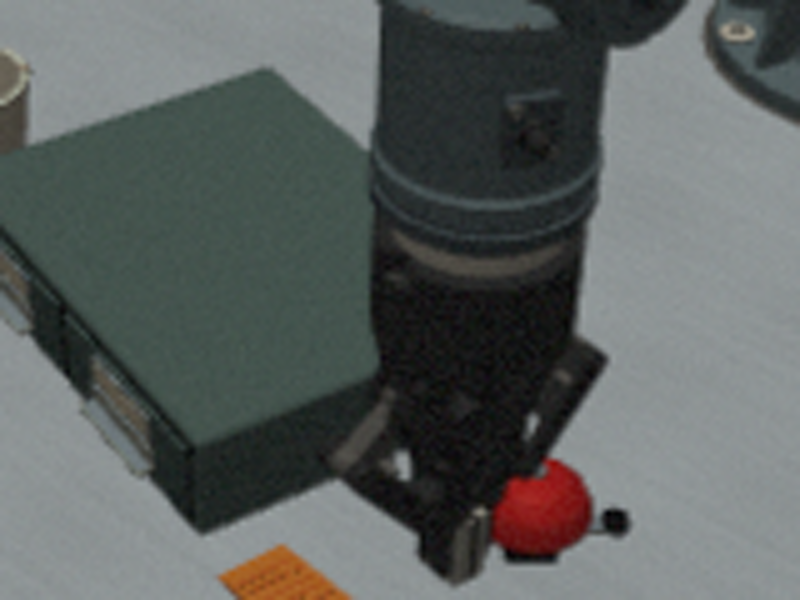

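Call:
drive_tool --deltas '[{"slide": [0,0,0.7],"delta_rot": [0,0,0],"hand": 0},{"slide": [0,0,0.7],"delta_rot": [0,0,0],"hand": 0},{"slide": [0,0,0.5],"delta_rot": [0,0,0],"hand": 0},{"slide": [0,0,0.12],"delta_rot": [0,0,0],"hand": 0},{"slide": [0,0,0],"delta_rot": [0,0,0],"hand": 0}]'

```text
time_s: 3.95
eef_pos: [0.642, 0.1462, 0.0115]
eef_rot: [0.0, 0.774, 0.633, 0.001]
wrist_force: [0.0, 0.1, -0.7]
opening: -0.006
```

Run:
```python
from h import *
o=ctrl.get_obs();print(o['eef_pos'],o['eef_rot'],o['wrist_force'])
c=ctrl.camera('top');save(c,'t3.png',(215,130,375,250),5)
d=ctrl.camera('scene');save(d,'s3.png',(295,190,415,280),6)
print(ctrl.get_obs()['wrist_force'])
```

```text
[0.64197871 0.14619973 0.01153272] [3.37269120e-04 7.74395608e-01 6.32701407e-01 5.07423566e-04] [ 0.04887307  0.12284161 -0.6505672 ]
[-1.08191598  0.46685569 -0.2427699 ]
```

View pics/t3.png

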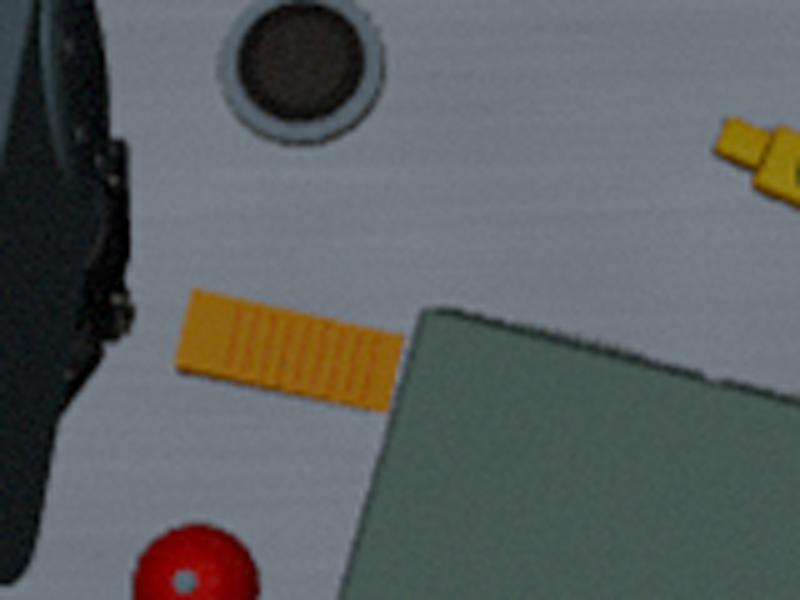

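View pics/s3.png

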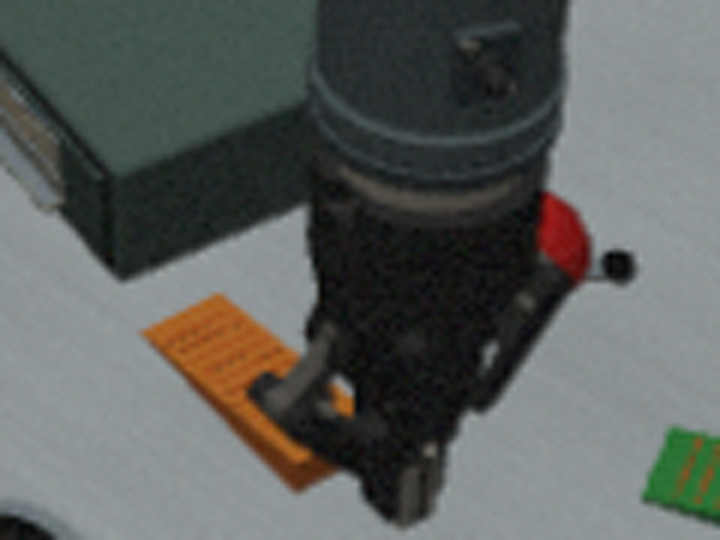

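Call:
drive_tool --deltas '[{"slide": [0,0,0.08],"delta_rot": [0,0,0],"hand": 0},{"slide": [-0.08,0,0],"delta_rot": [0,0,0],"hand": 0},{"slide": [-0.08,0,0],"delta_rot": [0,0,0],"hand": 0},{"slide": [-0.08,0,0],"delta_rot": [0,0,0],"hand": 0},{"slide": [-0.08,0,0],"delta_rot": [0,0,0],"hand": 0}]'

```text
time_s: 4.68
eef_pos: [0.6379, 0.1301, 0.0063]
eef_rot: [0.0, 0.774, 0.633, -0.0]
wrist_force: [0.0, 0.2, -0.9]
opening: 0.001
```

Call:
drive_tool --deltas '[{"slide": [-0.08,0,0],"delta_rot": [0,0,0],"hand": 0},{"slide": [-0.08,0,0],"delta_rot": [0,0,0],"hand": 0},{"slide": [-0.08,0,0],"delta_rot": [0,0,0],"hand": 0},{"slide": [-0.08,0,0],"delta_rot": [0,0,0],"hand": 0},{"slide": [-0.08,0,0],"delta_rot": [0,0,0],"hand": 0}]'

```text
time_s: 5.3
eef_pos: [0.634, 0.1106, 0.0063]
eef_rot: [0.0, 0.774, 0.633, 0.0]
wrist_force: [-0.6, 0.4, 0.1]
opening: 0.001
```

Run:
```python
from h import *
o=ctrl.get_obs();print(o['eef_pos'],o['eef_rot'],o['wrist_force'])
c=ctrl.camera('top');save(c,'t4.png',(215,130,375,250),5)
d=ctrl.camera('scene');save(d,'s4.png',(295,190,415,280),6)
print(ctrl.get_obs()['wrist_force'])
```

```text
[0.6339552  0.11063332 0.00629583] [5.39897992e-06 7.74383419e-01 6.32716618e-01 3.36638408e-05] [-0.64316402  0.36356172  0.10831277]
[-0.08990653 -1.53361332 -0.25229243]
```

View pics/t4.png

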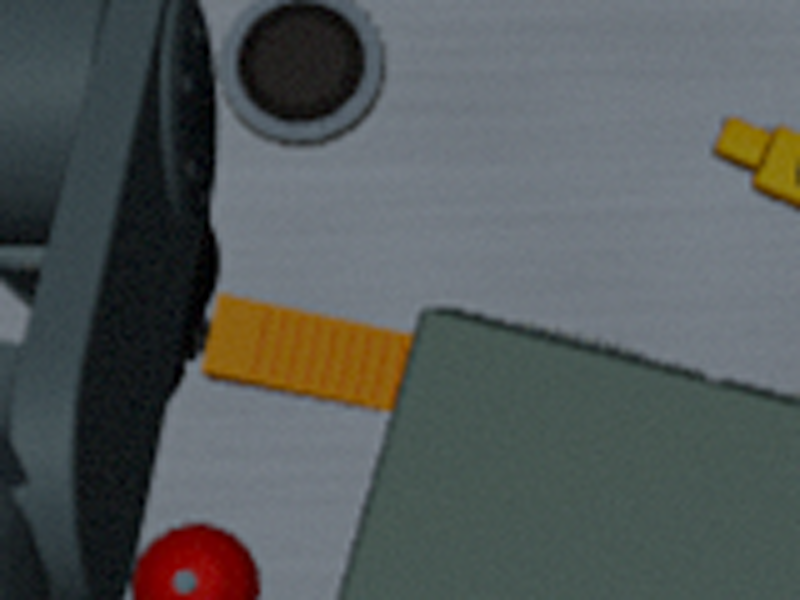

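View pics/s4.png

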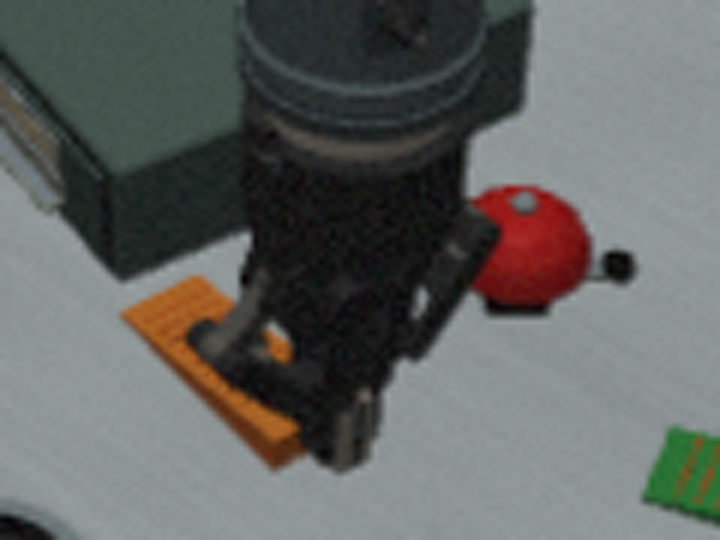

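Call:
drive_tool --deltas '[{"slide": [-0.06,0,0],"delta_rot": [0,0,0],"hand": 0},{"slide": [-0.06,0,0],"delta_rot": [0,0,0],"hand": 0},{"slide": [-0.06,0,0],"delta_rot": [0,0,0],"hand": 0},{"slide": [-0.06,0,0],"delta_rot": [0,0,0],"hand": 0},{"slide": [-0.06,0,0],"delta_rot": [0,0,0],"hand": 0}]'

```text
time_s: 6.02
eef_pos: [0.6309, 0.096, 0.0063]
eef_rot: [-0.0, 0.774, 0.633, -0.0]
wrist_force: [0.8, 0.7, 0.2]
opening: 0.001
```

```bash
cat > f.py <<'E'
from h import *
import sys
np.set_printoptions(precision=3,suppress=True)
n=sys.argv[1];F=[]
for i in range(6):
    F.append(ctrl.get_obs()['wrist_force'])
    c=ctrl.camera('scene' if i%2 else 'top')
    if i==4: save(c,'t%s.png'%n,(215,130,375,250),5)
    if i==5: save(c,'s%s.png'%n,(295,190,415,280),6)
F=np.array(F);o=ctrl.get_obs();print(o['time_s'],o['eef_pos'],'F',F.mean(0),F.std(0),'push',F.mean(0)@[.199,.98,0])
E
python3 f.py 5
```

```text
6.325 [0.631 0.096 0.006] F [ 0.182 -0.015  0.202] [0.367 0.445 0.299] push 0.02167253948479049
```

View pics/t5.png

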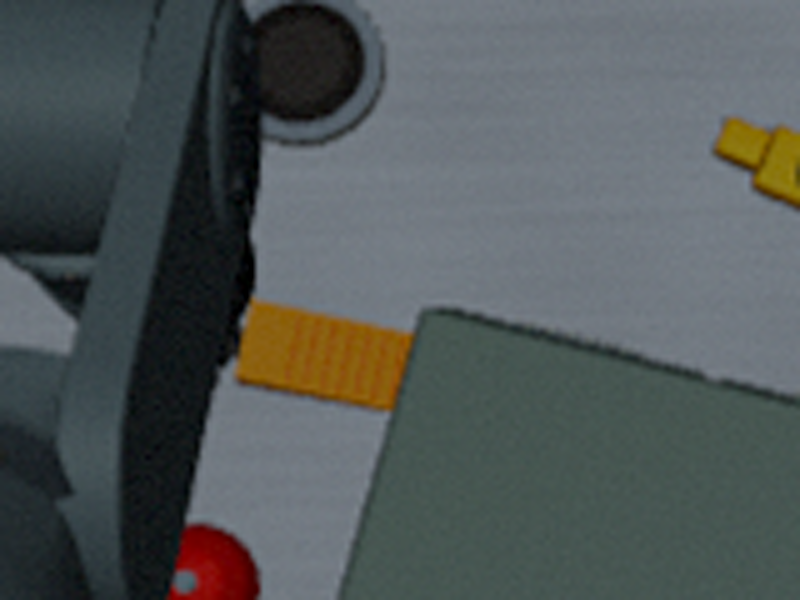

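View pics/s5.png

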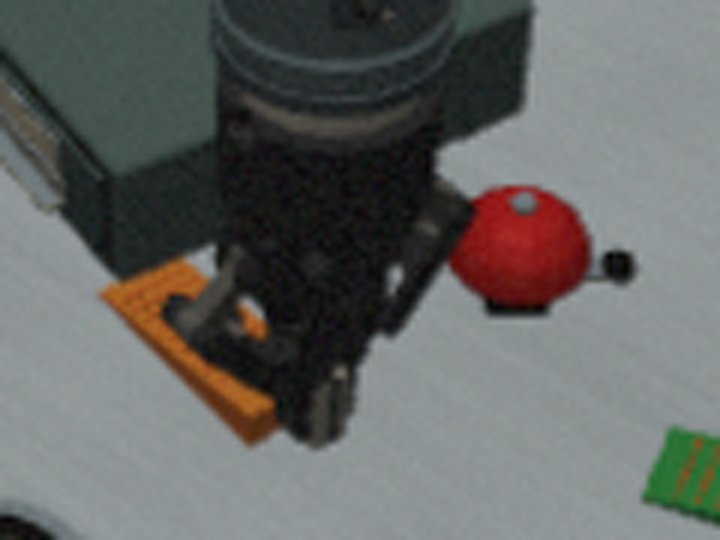

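Call:
drive_tool --deltas '[{"slide": [-0.04,0,0],"delta_rot": [0,0,0],"hand": 0},{"slide": [-0.04,0,0],"delta_rot": [0,0,0],"hand": 0},{"slide": [-0.04,0,0],"delta_rot": [0,0,0],"hand": 0},{"slide": [-0.04,0,0],"delta_rot": [0,0,0],"hand": 0},{"slide": [-0.04,0,0],"delta_rot": [0,0,0],"hand": 0}]'

```text
time_s: 6.95
eef_pos: [0.629, 0.0862, 0.0063]
eef_rot: [0.0, 0.774, 0.633, -0.0]
wrist_force: [-0.7, 1.7, 0.3]
opening: 0.0
```

```bash
python3 f.py 6
```

```text
7.25 [0.629 0.086 0.006] F [0.02  0.417 0.183] [0.499 0.617 0.239] push 0.4128174163559062
```

Call:
drive_tool --deltas '[{"slide": [-0.02,0,0],"delta_rot": [0,0,0],"hand": 0},{"slide": [-0.02,0,0],"delta_rot": [0,0,0],"hand": 0},{"slide": [-0.02,0,0],"delta_rot": [0,0,0],"hand": 0},{"slide": [-0.02,0,0],"delta_rot": [0,0,0],"hand": 0},{"slide": [-0.02,0,0],"delta_rot": [0,0,0],"hand": 0}]'

```text
time_s: 7.88
eef_pos: [0.628, 0.0814, 0.0063]
eef_rot: [-0.0, 0.774, 0.633, -0.0]
wrist_force: [0.1, 0.0, 0.4]
opening: -0.001
```

```bash
python3 f.py 7
```

```text
8.175 [0.628 0.081 0.006] F [0.089 0.427 0.031] [0.536 0.42  0.443] push 0.4364790607854148
```

View pics/t7.png

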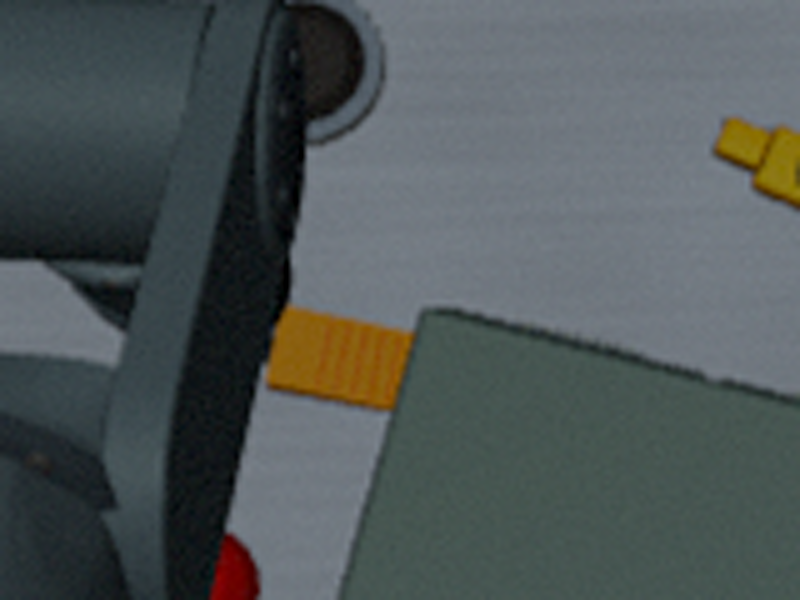

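Call:
drive_tool --deltas '[{"slide": [-0.02,0,0],"delta_rot": [0,0,0],"hand": 0},{"slide": [-0.02,0,0],"delta_rot": [0,0,0],"hand": 0},{"slide": [-0.02,0,0],"delta_rot": [0,0,0],"hand": 0},{"slide": [-0.02,0,0],"delta_rot": [0,0,0],"hand": 0},{"slide": [0,0,0],"delta_rot": [0,0,0],"hand": 0}]'

```text
time_s: 8.8
eef_pos: [0.6272, 0.0774, 0.0063]
eef_rot: [0.0, 0.774, 0.633, -0.0]
wrist_force: [-0.3, 0.1, -0.2]
opening: 0.0
```

```bash
python3 f.py 8
```

```text
9.1 [0.627 0.078 0.006] F [ 0.199 -0.135  0.005] [0.383 0.462 0.206] push -0.0921950828259535
```

Call:
drive_tool --deltas '[{"slide": [-0.02,0,0],"delta_rot": [0,0,0],"hand": 0},{"slide": [-0.02,0,0],"delta_rot": [0,0,0],"hand": 0},{"slide": [-0.02,0,0],"delta_rot": [0,0,0],"hand": 0},{"slide": [0,0,0],"delta_rot": [0,0,0],"hand": 0},{"slide": [0,0,0],"delta_rot": [0,0,0],"hand": 0}]'

```text
time_s: 9.72
eef_pos: [0.6266, 0.0746, 0.0063]
eef_rot: [0.0, 0.774, 0.633, -0.0]
wrist_force: [-0.1, 0.7, -0.2]
opening: -0.0
```

```bash
python3 f.py 9
```

```text
10.025 [0.627 0.075 0.006] F [ 0.291  0.409 -0.348] [0.529 0.419 0.29 ] push 0.4587912147781854
```

Call:
drive_tool --deltas '[{"slide": [-0.02,0,0],"delta_rot": [0,0,0],"hand": 0},{"slide": [-0.02,0,0],"delta_rot": [0,0,0],"hand": 0},{"slide": [-0.02,0,0],"delta_rot": [0,0,0],"hand": 0},{"slide": [0,0,0],"delta_rot": [0,0,0],"hand": 0},{"slide": [0,0,0],"delta_rot": [0,0,0],"hand": 0}]'

```text
time_s: 10.65
eef_pos: [0.626, 0.0717, 0.0062]
eef_rot: [-0.0, 0.774, 0.633, -0.0]
wrist_force: [0.5, 0.3, 0.3]
opening: 0.004
```

```bash
python3 f.py 10
```

```text
10.95 [0.626 0.072 0.006] F [0.29  0.308 0.103] [0.443 0.583 0.461] push 0.35953110684060463
```

Call:
drive_tool --deltas '[{"slide": [-0.02,0,0],"delta_rot": [0,0,0],"hand": 0},{"slide": [-0.02,0,0],"delta_rot": [0,0,0],"hand": 0},{"slide": [0,0,0],"delta_rot": [0,0,0],"hand": 0},{"slide": [0,0,0],"delta_rot": [0,0,0],"hand": 0},{"slide": [0,0,0],"delta_rot": [0,0,0],"hand": 0}]'

```text
time_s: 11.58
eef_pos: [0.6256, 0.0699, 0.0063]
eef_rot: [-0.0, 0.774, 0.633, 0.0]
wrist_force: [-0.1, 2.4, 0.4]
opening: -0.002
```

```bash
python3 f.py 11
```

```text
11.875 [0.626 0.07  0.006] F [0.308 2.402 0.094] [0.453 0.613 0.631] push 2.4151256917484485
```

View pics/t11.png

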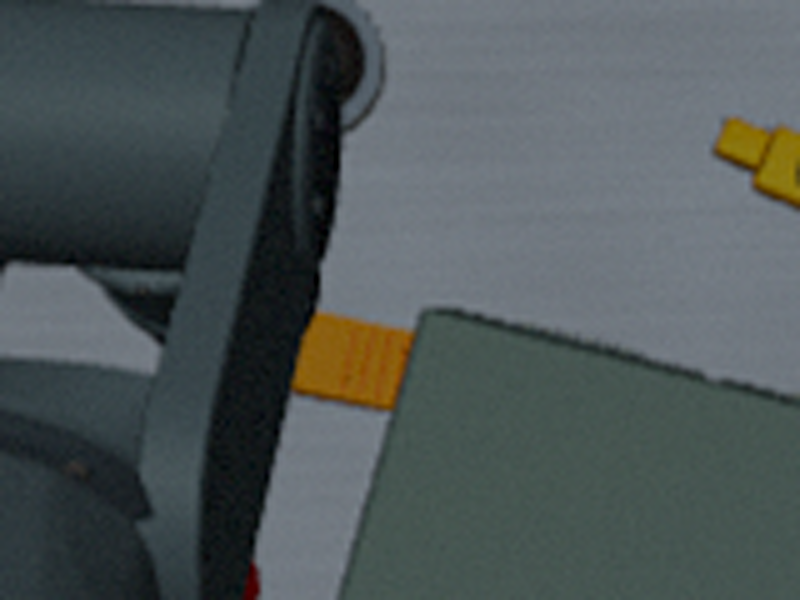

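View pics/s11.png

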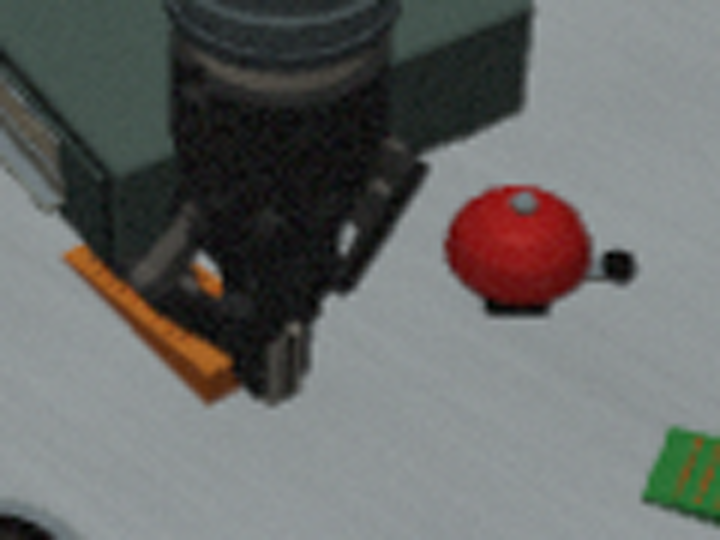

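Call:
drive_tool --deltas '[{"slide": [-0.01,0,0],"delta_rot": [0,0,0],"hand": 0},{"slide": [0,0,0],"delta_rot": [0,0,0],"hand": 0},{"slide": [-0.01,0,0],"delta_rot": [0,0,0],"hand": 0},{"slide": [0,0,0],"delta_rot": [0,0,0],"hand": 0},{"slide": [0,0,0],"delta_rot": [0,0,0],"hand": 0}]'

```text
time_s: 12.5
eef_pos: [0.6255, 0.069, 0.0063]
eef_rot: [-0.0, 0.774, 0.633, 0.0]
wrist_force: [0.9, 4.4, 0.4]
opening: -0.005
```

```bash
python3 f.py 12
```

```text
12.8 [0.625 0.069 0.006] F [0.911 4.632 0.202] [0.371 0.592 0.208] push 4.7204250260890666
```

Call:
drive_tool --deltas '[{"slide": [0.15,0,0],"delta_rot": [0,0,0],"hand": 0},{"slide": [0.25,0,0],"delta_rot": [0,0,0],"hand": 0},{"slide": [0,0,-0.8],"delta_rot": [0,0,0],"hand": 0},{"slide": [0,0,-0.8],"delta_rot": [0,0,0],"hand": 0},{"slide": [0,0,-0.8],"delta_rot": [0,0,0],"hand": 0}]'

```text
time_s: 13.42
eef_pos: [0.6293, 0.0888, 0.1274]
eef_rot: [0.0, 0.774, 0.633, -0.0]
wrist_force: [0.1, 0.3, -0.3]
opening: -0.0
```

```bash
python3 f.py 13
```

```text
13.725 [0.628 0.089 0.125] F [ 0.408 -0.131  0.414] [1.275 0.51  1.878] push -0.04721952229639997
```

View pics/t13.png

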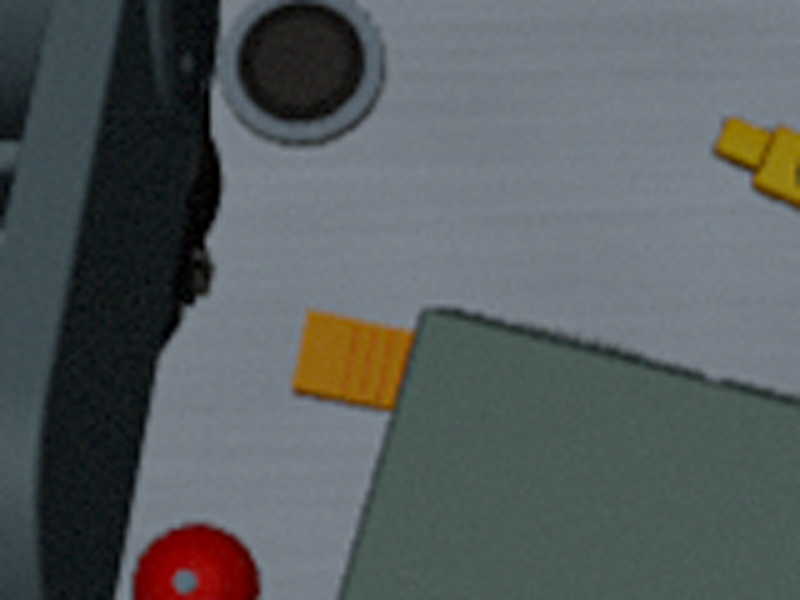

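View pics/s13.png

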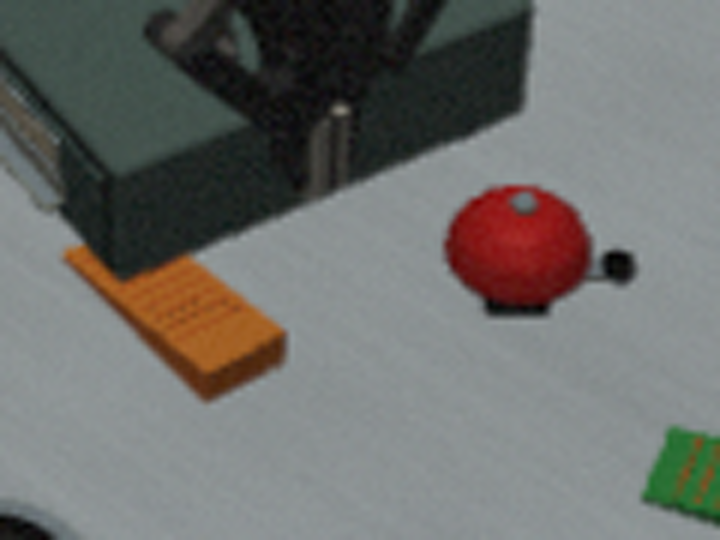

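Call:
drive_tool --deltas '[{"slide": [-0.7,0,0],"delta_rot": [0,0,0],"hand": 0},{"slide": [-0.7,0,0],"delta_rot": [0,0,0],"hand": 0},{"slide": [-0.7,0,0],"delta_rot": [0,0,0],"hand": 0},{"slide": [0,0,0.5],"delta_rot": [0,0,0],"hand": 0},{"slide": [0,0,0.3],"delta_rot": [0,0,0],"hand": 0}]'

```text
time_s: 14.35
eef_pos: [0.6068, -0.0146, 0.0835]
eef_rot: [-0.002, 0.775, 0.632, -0.001]
wrist_force: [0.5, 0.3, 0.1]
opening: -0.001
```

```bash
python3 f.py 14
```

```text
14.65 [ 0.609 -0.014  0.087] F [-0.236 -0.224 -0.1  ] [0.831 0.422 0.731] push -0.2664379660667794
```

View pics/t14.png

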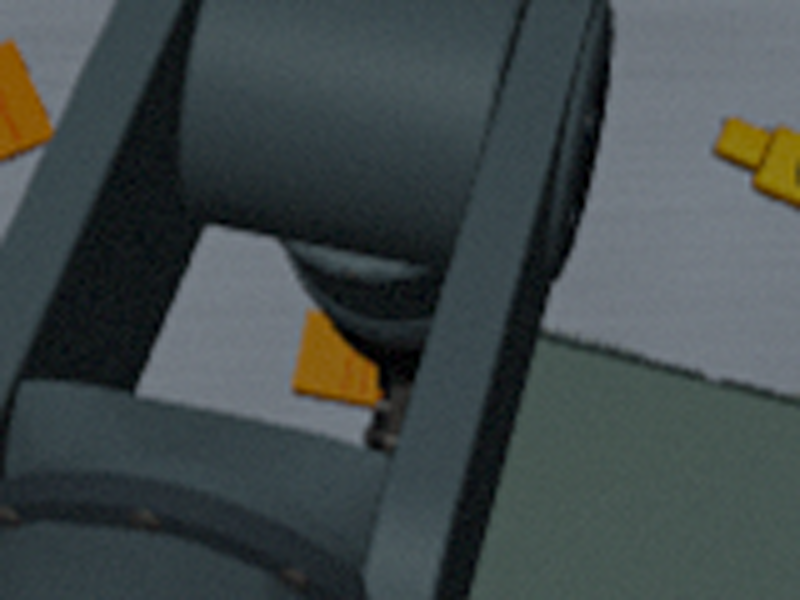

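View pics/s14.png

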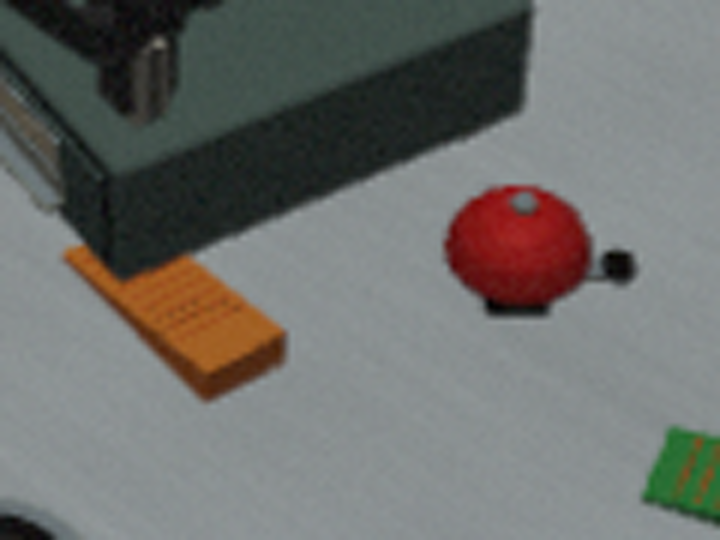

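Call:
drive_tool --deltas '[{"slide": [0,0,0.1],"delta_rot": [0,0,0],"hand": 0},{"slide": [0,0,0.06],"delta_rot": [0,0,0],"hand": 0},{"slide": [0,0,0.04],"delta_rot": [0,0,0],"hand": 0},{"slide": [0,0,0.02],"delta_rot": [0,0,0],"hand": 0},{"slide": [0,0,0],"delta_rot": [0,0,0],"hand": 0}]'

```text
time_s: 15.28
eef_pos: [0.6085, -0.0146, 0.0753]
eef_rot: [-0.0, 0.774, 0.633, -0.0]
wrist_force: [-0.5, -0.5, 0.0]
opening: 0.005
```

Call:
drive_tool --deltas '[{"slide": [0,0,0.01],"delta_rot": [0,0,0],"hand": 0},{"slide": [0,0,0.01],"delta_rot": [0,0,0],"hand": 0},{"slide": [0,0,0.01],"delta_rot": [0,0,0],"hand": 0},{"slide": [0,0,0],"delta_rot": [0,0,0],"hand": 0},{"slide": [0,0,0],"delta_rot": [0,0,0],"hand": 0}]'

```text
time_s: 15.9
eef_pos: [0.6087, -0.0146, 0.0749]
eef_rot: [0.0, 0.774, 0.633, 0.0]
wrist_force: [-3.1, 0.1, 7.9]
opening: 0.002
```

Call:
drive_tool --deltas '[{"slide": [0,0,0.01],"delta_rot": [0,0,0],"hand": 0},{"slide": [0,0,0.01],"delta_rot": [0,0,0],"hand": 0},{"slide": [0,0,0],"delta_rot": [0,0,0],"hand": 0},{"slide": [0,0,0],"delta_rot": [0,0,0],"hand": 0},{"slide": [0,0,0],"delta_rot": [0,0,0],"hand": 0}]'

```text
time_s: 16.52
eef_pos: [0.6089, -0.0146, 0.0747]
eef_rot: [0.0, 0.774, 0.633, 0.0]
wrist_force: [-5.6, 0.3, 12.8]
opening: 0.003
```

```bash
python3 f.py 15
```

```text
16.825 [ 0.609 -0.015  0.075] F [-5.436  0.593 13.184] [0.534 0.722 0.49 ] push -0.5003043881334938
```

Call:
drive_tool --deltas '[{"slide": [0,0,-0.04],"delta_rot": [0,0,0],"hand": 0},{"slide": [0,0,-0.1],"delta_rot": [0,0,0],"hand": 0},{"slide": [0,0,-0.7],"delta_rot": [0,0,0],"hand": 0},{"slide": [0,0,-0.8],"delta_rot": [0,0,0],"hand": 0},{"slide": [0,0,-0.8],"delta_rot": [0,0,0],"hand": 0}]'

```text
time_s: 17.45
eef_pos: [0.6083, -0.0145, 0.1958]
eef_rot: [-0.0, 0.774, 0.633, -0.0]
wrist_force: [0.5, -0.4, 0.6]
opening: -0.001
```

Call:
drive_tool --deltas '[{"slide": [0.9,0,-0.1],"delta_rot": [0,0,0],"hand": 0},{"slide": [0.9,0,-0.1],"delta_rot": [0,0,0],"hand": 0},{"slide": [0.9,0,0],"delta_rot": [0,0,0],"hand": 0},{"slide": [0.9,0,0],"delta_rot": [0,0,0],"hand": 0},{"slide": [0.6,0,0],"delta_rot": [0,0,0],"hand": 0}]'

```text
time_s: 18.08
eef_pos: [0.6503, 0.1934, 0.2046]
eef_rot: [-0.0, 0.774, 0.633, 0.0]
wrist_force: [-0.1, -0.7, 0.7]
opening: 0.002
```

```bash
python3 f.py 16
python3 - <<'E'
from h import *
c=ctrl.camera('top');save(c,'t17.png',(235,170,435,320),4)
c=ctrl.camera('scene');save(c,'s17.png',(255,130,415,280),4)
E
```

```text
18.375 [0.65  0.19  0.205] F [-0.418 -0.304  0.256] [0.989 0.643 0.437] push -0.380935540406713
```

View pics/t17.png

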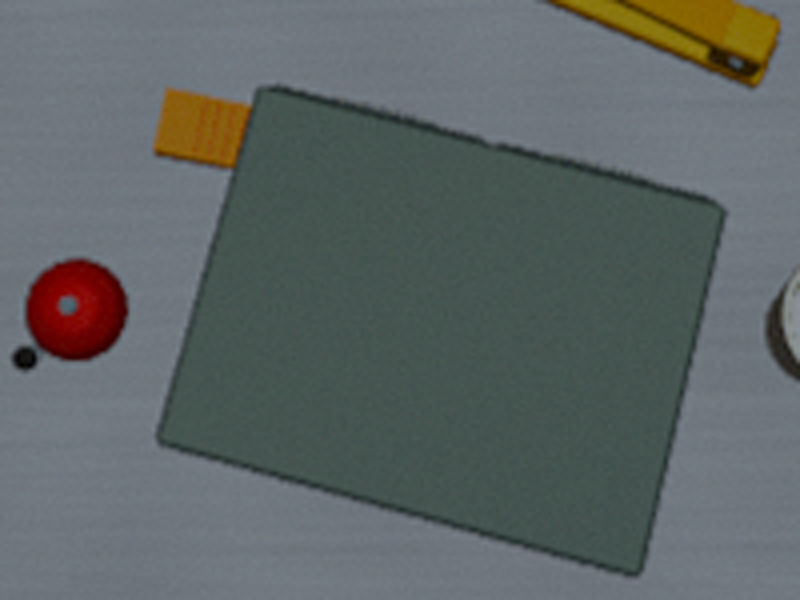

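View pics/s17.png

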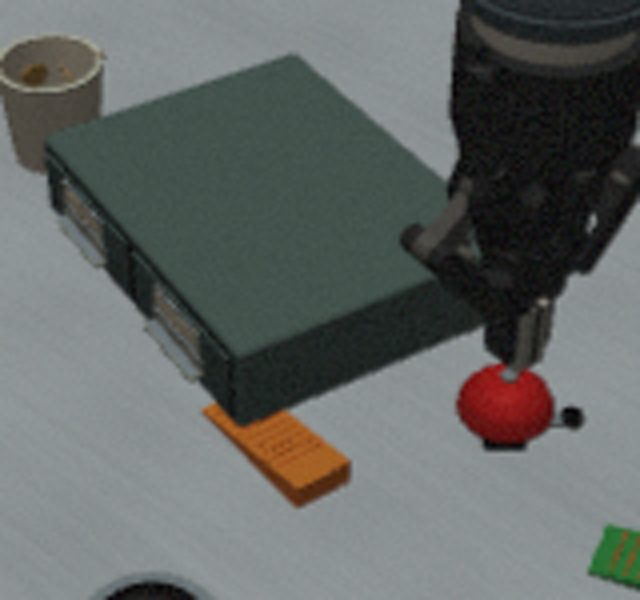

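The cabinet's corners have the same pixels as before, for example (258,87) and (640,576). The wedge is under the corner and hasn't shifted since before the press, and the bystanders haven't moved. The arm is clear of everything.

```bash
python3 -c "
from bench import ctrl
print(ctrl.hand_in(),ctrl.get_obs()['time_s'])"
```

```text
the job is handed in; nothing more can be done
the job is handed in; nothing more can be done
```

The job is done and handed in at about 18.5 s. The wedge is jammed under the worn foot, and the corner above it held when I pressed on it.

- **Wedge:** I pushed the small orange wedge about 54 mm with the shut fingertips. The push force stayed around 0.4 N or below, then rose to 2.4 N at the foot. It reached 4.7 N over the last millimetre, which is above the 2–3 N you gave for jamming but below the 6 N that drags the cabinet.
- **Press:** I pressed straight down above the worn foot with about 13 N. The top gave roughly 0.2–0.6 mm, under the 1 mm limit, and the fingertips met it at the expected 75 mm height. The finger also put about 5 N sideways on the top while pressing.
- **Final pictures:** The cabinet's corners sit at the same pixels as before the job. The wedge did not move during the press. The bell, puck, punch, cup and the other wedges look unmoved where visible, and the robot is clear of everything.
- **Disagreement:** The two cameras differed by about 8–12 mm on the cabinet's position, so I used the average. The contact forces and heights fit that position. I did not measure levelness directly; it follows from the small give and the unchanged corners.

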